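# Release a glued block from a twin-button clamping fixture

### The job

The walnut block is done in the clamping fixture: press the fixture's two release buttons down together with the two fingertips and keep both down until the sprung jaw has backed off all the way, then let them up. Then push the freed block, gently and without pinching or lifting it, along the fence to the left until it is fully clear of the jaw and lies flat on the outfeed ledge. Leave everything else on the bench as it lies and finish clear of everything.

Things in the scene. Friction and masses are not known exactly. Their poses are not given: they have to be found in the camera images.
- fixture: quick-release clamping fixture, fixed to the bench, on a plywood bed 15 mm thick. Origin: underside of the bed, level with the middle of the jaw; fixture x points across the bed from the button housing to the fence (roughly away from the robot), y to the left along the fence, z up. In these axes (mm) the bed spans y -75 to 215 for x -40 to 85, and y -75 to 75 for x -125 to -40
- housing_top (a point): centre of the top of the grey latch housing (fixture -86.5, 0, 55 mm): 45 mm along x, 116 mm along y, with the two black buttons on it. Two toothed steel racks (fixture y 30 and -30, z 29 to 44) run from the jaw through it and come out on the robot's side to x -134, and to x -174 when the jaw is back
- fence_mid (a point): middle of the fence's face at its top edge (fixture 46, 70, 55 mm): upright aluminium fence 280 mm long (y -70 to 210), 40 mm high above the bed, a low flange with screws behind it
- lip (a point): middle of the top of the low wooden lip across the left end of the ledge (fixture 9, 208, 25 mm): 10 mm thick, 10 mm high above the bed
- button_left_top (a point): centre of the top of the left release button (fixture x -86.5, y 30, z 67 when up): a black round cap 24 mm across, standing 12 mm above the housing; vertical spring travel 7 mm, 1.6 N at first and 4.5 N fully down, plus 1 to 3 N of friction while its catch still holds the jaw (9 N for the pair fully down); the point moves down with it
- button_right_top (a point): the same for the right button (fixture x -86.5, y -30); the two are 60 mm apart centre to centre
- button_left (a joint): travel of the left button in m: 0 up, 0.007 fully down. Beyond about 0.004 its catch is free of the rack's teeth
- button_right (a joint): the same for the right button. Each button frees only one of the jaw's two racks: with one alone the jaw stays locked
- jaw (a joint): how far the jaw has backed off from the block towards the housing, in m: 0 clamped, 0.040 fully back. With both buttons down a damped spring takes it back in 2 to 3 s; if a button comes up early, its catch drops into the next tooth (every 9 mm) and stops the jaw, until both are pressed again. Fully back, it stays there when the buttons are let up
- jaw_face (a point): middle of the top edge of the jaw's cork-lined face, which bears on the block (fixture x 0, y 0, z 54 when clamped); the jaw is 100 mm long along y (-50 to 50), its top at z 54, and moves towards the housing as it opens, up to 40 mm
- block: walnut block 46 x 110 x 42 mm, 0.1 to 0.2 kg, clamped between jaw and fence, lying on the bed with its length along the fence; origin at the centre of its underside (fixture x 23, y -10 to 10, z 15), its own y along its length, towards the left
- ledge_mid (a point): a point on the top of the outfeed ledge (fixture x 23, y 125, z 15), about where the middle of the block should end; with its middle more than 105 mm left of the fixture's origin the block is clear of the jaw, and at 148 mm it meets the lip
- hinge_a: cabinet cup hinge, 52 x 94 x 20 mm, bystander lying to the left of the housing; origin centre of its underside
- hinge_b: second cup hinge, the same, farther left; bystander
- wax_tin: round wax tin, 68 mm across, 25 high, bystander to the right of the housing
- pencil: flat carpenter pencil, 14 x 166 x 8 mm, bystander lying on the bench to the right of the bed, at about fixture y -150
- glue_bottle: white glue bottle, 186 mm tall, bystander far left
- mallet: beech mallet lying far left, 110 x 291 x 68 mm, bystander, does not move
- screw_carton: small carton 60 x 85 x 42 mm, far left, bystander, does not move
- screwdriver: screwdriver with a yellow handle lying at the left, 28 x 192 x 31 mm, bystander

How it is judged:
By the outcome, as a careful person would: the job done as asked, in the order asked, and still so for the second after the job is handed in, with the robot touching nothing.
It also fails if it takes over 56 s, if anything falls off the work surface, if the arm or the gripper's body presses on something with over 40 N, if the wrist force passes 120 N, or if a joint passes its speed limit or range.

### The arm

A 6-joint arm with a two-finger parallel gripper is mounted at the origin on a cart in front of the work surface, level with it; the furniture and walls round the work are solid. World frame = base frame: x ahead of the robot, y to its left, z up, the work surface at z = 0. Lengths are in m, angles in rad, forces in N, time in s.
With the tool pointing down it reaches from about 0.425 to 1.125 m from the base axis. Payload 14.9 kg.
Tool frame: the origin (TCP) lies midway between the tips of the shut fingers; the grasp point (between the pads) lies env.pinch_z behind it (env.pinch_z is the distance from the TCP to the grasp point, in m); z points along the fingers, y is the direction in which the jaws open and shut (so a half turn about z gives the same grasp; the last joint's range is limited). The gripper opens to 91 mm and grips with 3 to 60 N. Pads are 32 mm wide; open, the fingers measure 118 mm over their backs; the gripper's body (76 mm by 178 mm) begins 60 mm behind the grasp point.
Start: joints at [-1.229, 0.379, 1.734, -0, 1.028, -0.033], TCP at [0.256, -0.651, 0.214] pointing down, gripper open.
Joint ranges: [-2.77, 2.77], [-0.74, 2.19], [0, 2.66], [-1.06, 4.2], [0.31, 2.87], [-3.08, 3.08]. Speed limits (rad/s): [1.89, 1.89, 2.39, 3.14, 3.14, 3.14].

### API

Orientations are given as a 3x3 rotation matrix whose columns are the frame's x, y, z axes.
In Python, from bench import env gives the robot as it stands. The module is installed in compiled form; this text tells all that it offers.
- The arm moves only by the tool move_arm, never from a script. Its argument "increments" is a list of rows, each a list of 7 numbers: the shift along the tool's x, y, z in mm, then the turn, a rotation vector about the tool's x, y, z in degrees, then the opening, from -1 (shut) to 1 (fully open), so that 0 is half open. In form: [[x, y, z, wx, wy, wz, claw], ...]. A call has 1 to 5 rows; each row shifts and turns the pose as measured when the row begins, along the tool's axes as they then stand; what a row does not reach is not made up. A row lasts 1/8 s, in which the tool goes at most 62.5 mm and 10.7 degrees, less where a joint would pass 70% of its speed; a pose out of reach is approached as far as the arm can. A call with a gripper value outside its range is refused whole. The fingers move at their own pace and stop on an object; "force" is the grip in N (left out, the last holds). Time passes only in rows, so rows that do not move let the fingers close. It gives the time, the measured TCP pose, the force and the opening at its end, in the units of the state.
- env.state(): the state, without advancing time (a new reading comes with each control period).
- env.read_camera(name): name is "scene" or "top" or "wrist"; returns a dict with "frame" (384x512x3 uint8, blue, green, red), "fov_y" (degrees; the focal length in pixels is half the picture's height over the tangent of half this angle, whatever the lens; pixels are square), "cx", "cy" (the principal point, pixels), "extrinsics" (4x4, takes a point from camera to world coordinates); the wrist camera has in their place "mount" (4x4, takes a point from camera to tool coordinates, whose origin is the TCP and whose axes are the flange's). Camera axes: x right, y up, looking along -z (the intrinsics and any distortion apply to the point x, -y, -z); pixel columns grow to the right and rows downward; lengths in m; the calibration is good to about 2 mm. A picture is of the moment at which its call begins: read the wrist's pose just before it. There is no depth.
- env.sign_off(): hands the job in, once; it reports no verdict.
Trained networks look in a picture, given as the dict that the camera call returned (one of the last four; its "shot" number tells which), for a name from the list of things; names that differ only in an ending like _2 or _b are one class to them, and where a whole thing is asked for, a point or a joint stands for the part that bears it (a point fixed in the world has none). Each returns a list of dicts, best first, with "score" (0 to 1); they miss things now and then, are a little off and sometimes report something else, mostly with a low value. They report only what shows in the picture. A call takes as long as a camera call.
- env.boxes_of(picture, target): "box" ([centre column, centre row, width, height] in pixels, round what is visible of it).
- env.silhouettes(picture, target): "region" (384x512 bool, what is visible of it) and "box" ([centre column, centre row, width, height] in pixels, round what is visible of it).
The state is a dict: "clock": time; "q": joint angles; "joint_vel": joint speeds; "tau": joint torques, N m; "tcp_pos": TCP position; "tool_rot": TCP orientation; "contact_force": force on the tool from outside, world axes, zero at the start; "torque": the same for the moment, N m; "finger_gap": finger opening in m.
Only numpy, scipy, OpenCV 4.12 (cv2) and the standard library are available. Lean on these libraries where they do the work, as an engineer would, in place of code of your own. Each camera call takes 0.05 s, during which the arm holds its last target.

## Working session

There is one attempt and no reset: what is moved stays moved. The work goes in short steps, Python scripts to look and compute and a tool call to move; the robot and the scene stay as the last step left them, time stands still between calls to the robot, and variables do not carry over. Pictures are saved under pics/ and viewed, and the job is handed in when it is done.

Besides the shell and the picture viewer there is one more tool, called as a command line: name --pt "numbers of a row" for each row, then --argument value for the rest. move_arm: Moves the arm, as the interface text tells. Its arguments: {"type":"object","properties":{"increments":{"type":"array"},"force":{"type":"number"}},"required":["increments"]}

```bash
mkdir -p pics
python3 - <<'E'
from bench import env
import cv2,numpy as np
np.set_printoptions(precision=4,suppress=True)
print(env.state(), env.pinch_z)
for n in ["scene","top"]:
    p=env.read_camera(n); cv2.imwrite(f"pics/{n}0.png",p["frame"])
    print(n,{k:v for k,v in p.items() if k!="frame"})
p=env.read_camera("wrist"); print({k:v for k,v in p.items() if k!="frame"});cv2.imwrite("pics/wrist0.png",p["frame"])
E
```

```text
{'clock': 0.0, 'q': array([-1.2293,  0.3794,  1.7348, -0.    ,  1.0285, -0.0333]), 'joint_vel': array([-0.0015, -0.0012, -0.0009,  0.001 , -0.0003, -0.001 ]), 'tau': array([  0.0012, -76.3725, -43.4362,   0.0651,   0.0425,  -0.0001]), 'tcp_pos': array([ 0.2561, -0.651 ,  0.2133]), 'tool_rot': array([[ 0.9306,  0.3661, -0.0004],
       [ 0.3661, -0.9306,  0.001 ],
       [ 0.    , -0.0011, -1.    ]]), 'contact_force': array([-0.3093, -0.3058, -0.5728]), 'torque': array([0.0229, 0.0185, 0.0118]), 'finger_gap': 0.09124008993903297} 0.0188
scene {'fov_y': 43.20692641688231, 'cx': 250.54516129843978, 'cy': 195.5822630992716, 'extrinsics': array([[-0.4709,  0.601 , -0.6458, -0.5218],
       [-0.8822, -0.3205,  0.345 ,  0.7591],
       [ 0.0004,  0.7321,  0.6812,  1.1603],
       [ 0.    ,  0.    ,  0.    ,  1.    ]]), 'shot': 1}
top {'fov_y': 54.465603021139664, 'cx': 253.0139702706373, 'cy': 190.7290273344328, 'extrinsics': array([[-0.0167,  0.9778, -0.2087,  0.3165],
       [-0.9999, -0.0166,  0.0024,  0.2054],
       [-0.0011,  0.2087,  0.978 ,  1.0937],
       [ 0.    ,  0.    ,  0.    ,  1.    ]]), 'shot': 2}
{'fov_y': 67.21364675991462, 'cx': 258.7191527998445, 'cy': 191.5133984975372, 'mount': array([[ 0.0006,  0.9637,  0.267 ,  0.0753],
       [ 1.    , -0.0007,  0.0004,  0.0014],
       [ 0.0006,  0.267 , -0.9637, -0.1698],
       [ 0.    ,  0.    ,  0.    ,  1.    ]]), 'shot': 3}
```

View pics/scene0.png

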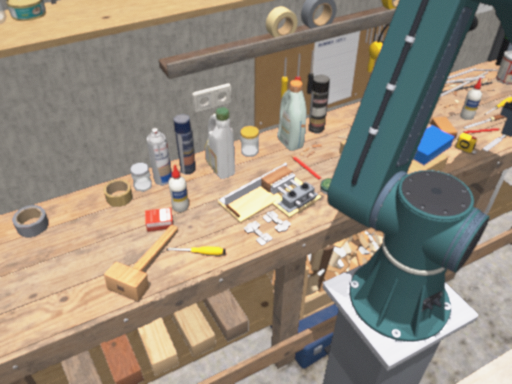

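View pics/top0.png

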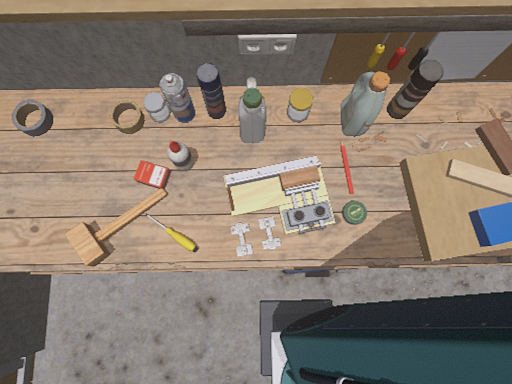

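View pics/wrist0.png

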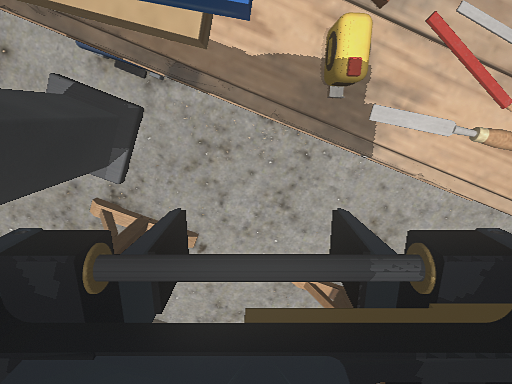

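The top view shows the fixture at about (228-330, 160-232), with its buttons near (292,213) and (320,211). The block is at (300,178), the hinges at (241,238) and (269,233), and the tin at (355,212). I'll enlarge it.

```bash
cat > h.py <<'E'
import numpy as np,cv2
from bench import env
np.set_printoptions(precision=4,suppress=True)
def ray(p,u,v,T=None):
    T=p["extrinsics"] if T is None else T
    f=192/np.tan(np.radians(p["fov_y"]/2))
    d=np.array([(u-p["cx"])/f,-(v-p["cy"])/f,-1.0])
    return T[:3,3],T[:3,:3]@d
def onz(p,u,v,z,T=None):
    o,d=ray(p,u,v,T); return o+d*(z-o[2])/d[2]
def proj(p,X,T=None):
    T=p["extrinsics"] if T is None else T
    f=192/np.tan(np.radians(p["fov_y"]/2))
    X=np.atleast_2d(X); c=(X-T[:3,3])@T[:3,:3]
    return np.c_[p["cx"]+f*c[:,0]/-c[:,2], p["cy"]-f*c[:,1]/-c[:,2]]
def wristT(p,s):
    T=np.eye(4);T[:3,:3]=s["tool_rot"];T[:3,3]=s["tcp_pos"];return T@p["mount"]
E
python3 - <<'E'
from h import *
p=env.read_camera("top")
f=p["frame"]; cv2.imwrite("pics/top1.png",cv2.resize(f[145:265,215:375],None,fx=5,fy=5,interpolation=cv2.INTER_CUBIC))
for n,z in [("button_left_top",.067),("block",.057),("housing_top",.055),("jaw_face",.054),("hinge_a",.01),("wax_tin",.0125),("pencil",.004),("fence_mid",.05),("lip",.025),("glue_bottle",.05)]:
    for r in env.boxes_of(p,n)[:3]: print(n,round(r["score"],2),np.array(r["box"]),onz(p,*r["box"][:2],z))
E
```

```text
button_left_top 0.61 [298.6 216.2   5.9  12.8] [0.4612 0.0777 0.067 ]
block 0.69 [300.  177.5  40.8  22. ] [0.5742 0.0678 0.057 ]
housing_top 0.78 [279.3 195.2 109.6  81.5] [0.5239 0.1285 0.055 ]
housing_top 0.43 [300.1 214.3   9.1  12.4] [0.4682 0.0718 0.055 ]
jaw_face 0.44 [151.9 172.9  37.9  29.1] [0.5958 0.4932 0.054 ]
hinge_a 0.77 [240.5 238.2  16.   30.3] [0.408  0.2413 0.01  ]
hinge_a 0.6 [319.  211.2  10.4   8.6] [0.483  0.0102 0.01  ]
hinge_a 0.56 [271.1 232.   19.8  35.6] [0.4244 0.1524 0.01  ]
wax_tin 0.58 [355.3 210.8  25.   24.8] [ 0.4821 -0.0957  0.0125]
pencil 0.7 [348.9 171.6  13.   49.9] [ 0.6032 -0.0876  0.004 ]
pencil 0.54 [153.2 174.6  36.4  29.4] [0.6039 0.5029 0.004 ]
pencil 0.4 [279.1 194.7 109.6  79.3] [0.5356 0.1253 0.004 ]
fence_mid 0.69 [280.2 195.2 109.7  78.5] [0.5249 0.1256 0.05  ]
fence_mid 0.58 [352.8 211.1  29.7  28.7] [ 0.4756 -0.0781  0.05  ]
lip 0.96 [280.7 197.2 109.   81.8] [0.5239 0.1224 0.025 ]
glue_bottle 0.94 [179.7 155.2  25.7  30.5] [0.6489 0.4152 0.05  ]
glue_bottle 0.18 [296.9 216.1   9.4  12. ] [0.464  0.0804 0.05  ]
```

View pics/top1.png

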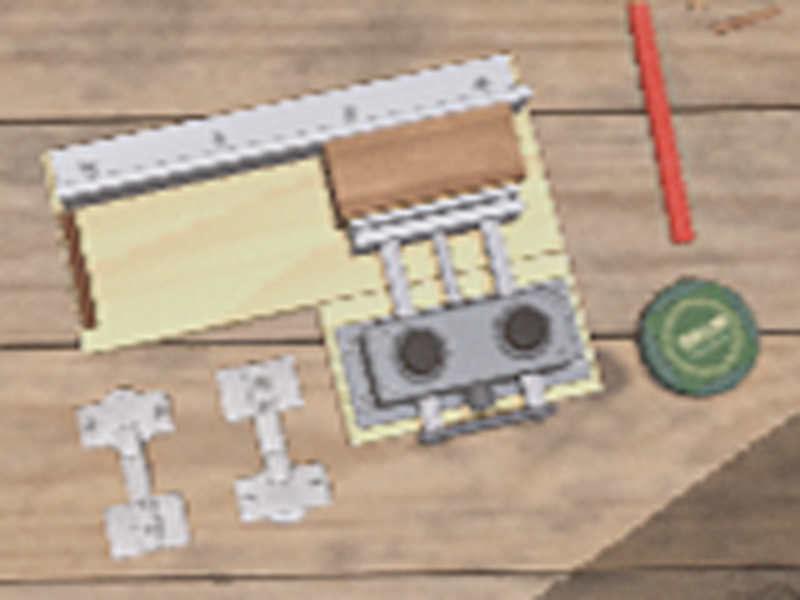

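```bash
cat >> h.py <<'E'
def fx(P,X):
    x,y,t=P; X=np.atleast_2d(X)/1000.; c,s=np.cos(t),np.sin(t)
    return np.c_[x+c*X[:,0]-s*X[:,1], y+s*X[:,0]+c*X[:,1], X[:,2]]
E
python3 - <<'E'
from h import *
from scipy.optimize import least_squares
p=env.read_camera("top")
C=np.array([[421,350],[525,327],[353,443],[600,387],[86,351],[320,303]],float)
X=np.array([[-86.5,30,67],[-86.5,-30,67],[-125,75,15],[-125,-75,15],[-40,215,15],[-40,75,15]],float)
uv=np.array([215,145])+(C+.5)/5-.5
r=least_squares(lambda P:(proj(p,fx(P,X))-uv).ravel(),[.55,.07,-.2])
P=r.x;print(P,np.degrees(P[2]));print(r.fun.reshape(-1,2))
np.save("P.npy",P)
im=cv2.resize(p["frame"][145:265,215:375],None,fx=5,fy=5,interpolation=cv2.INTER_CUBIC)
for q in [(46,210,55),(46,-70,55),(23,-55,57),(23,55,57),(0,50,54),(0,-50,54),(9,208,25),(-174,30,36),(-174,-30,36)]:
    w=fx(P,[q]);c=((proj(p,w)[0]-[215,145])+.5)*5-.5;print(q,w[0]);cv2.circle(im,tuple(c.astype(int)),3,(0,0,255),-1)
cv2.imwrite("pics/top2.png",im)
E
```

```text
[0.5569 0.064  0.1976] 11.318801321369008
[[ 0.1936 -0.1666]
 [ 0.3461 -0.1139]
 [-0.3387  0.0832]
 [ 0.5537  0.2737]
 [-0.3759  0.1823]
 [-0.4065 -0.2899]]
(46, 210, 55) [0.5608 0.2789 0.055 ]
(46, -70, 55) [0.6157 0.0044 0.055 ]
(23, -55, 57) [0.5902 0.0146 0.057 ]
(23, 55, 57) [0.5686 0.1225 0.057 ]
(0, 50, 54) [0.5471 0.113  0.054 ]
(0, -50, 54) [0.5667 0.015  0.054 ]
(9, 208, 25) [0.5249 0.2697 0.025 ]
(-174, 30, 36) [0.3804 0.0593 0.036 ]
(-174, -30, 36) [0.3921 0.0004 0.036 ]
```

View pics/top2.png

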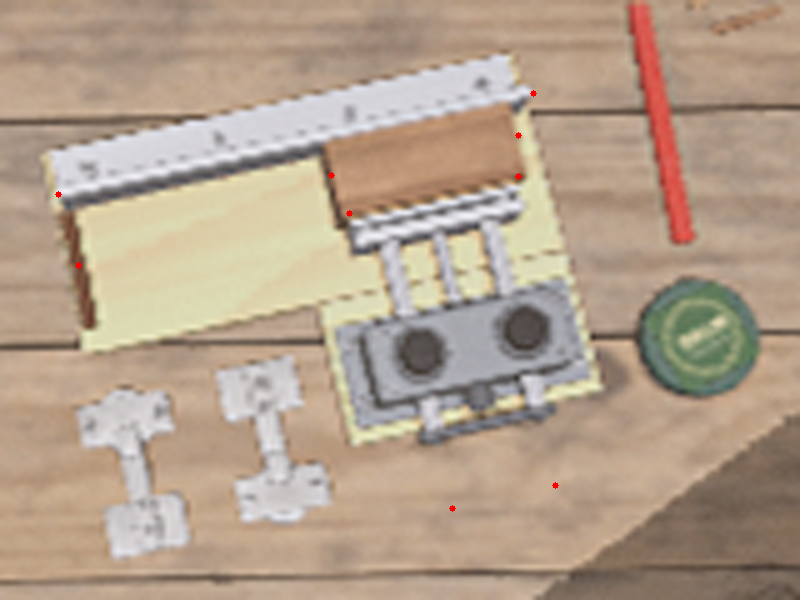

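move_arm --pt "27 -54 0 0 0 10.2 0.02" --pt "29 -53 0 0 0 0 0.02" --pt "29 -53 0 0 0 0 0.02" --pt "29 -53 0 0 0 0 0.02" --pt "29 -53 0 0 0 0 0.02"

```text
clock: 1.38
tcp_pos: [0.3359, -0.3564, 0.2136]
tool_rot: [[0.983, 0.185, 0.001], [0.185, -0.983, -0.002], [0.001, 0.002, -1.0]]
contact_force: [1.2, 0.1, 1.1]
finger_gap: 0.0471
```

move_arm --pt "29 -53 0 0 0 0 0.02" --pt "29 -53 0 0 0 0 0.02" --pt "29 -53 0 0 0 0 0.02" --pt "29 -53 0 0 0 0 0.02" --pt "0 0 0 0 0 0 0.02"

```text
clock: 2.0
tcp_pos: [0.413, -0.1164, 0.2148]
tool_rot: [[0.982, 0.189, 0.005], [0.189, -0.982, -0.004], [0.005, 0.005, -1.0]]
contact_force: [-1.0, 0.1, 0.4]
finger_gap: 0.0464
```

```bash
cat > look.py <<'E'
import sys
from h import *
s=env.state(); p=env.read_camera("wrist"); T=wristT(p,s)
cv2.imwrite(f"pics/{sys.argv[1]}.png",cv2.resize(p["frame"],None,fx=1.5,fy=1.5,interpolation=cv2.INTER_CUBIC)); np.save(f"{sys.argv[1]}_T.npy",T)
print(s["clock"],s["tcp_pos"],s["tool_rot"],s["finger_gap"],s["contact_force"])
E
python3 look.py w1
```

```text
2.0 [ 0.413  -0.1164  0.2148] [[ 0.982   0.1887  0.0053]
 [ 0.1887 -0.982  -0.0036]
 [ 0.0046  0.0046 -1.    ]] 0.04642395607025034 [-0.9525  0.0563  0.3997]
```

View pics/w1.png

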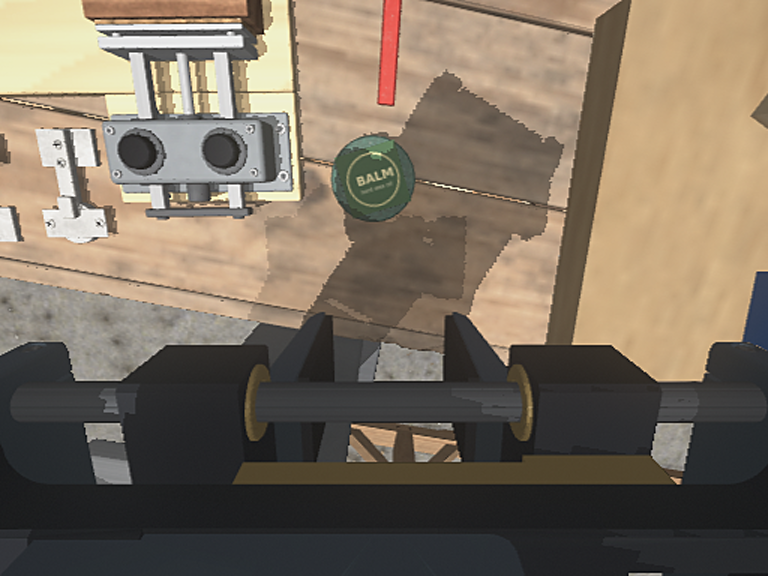

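The wrist view shows the left button top at (138,151), the right at (221,151), and the bed's right edge at x≈299.

Run:
```python
from h import *
p=env.read_camera("wrist");T=np.load("w1_T.npy")
g=lambda x,y,z: onz(p,(x+.5)/1.5-.5,(y+.5)/1.5-.5,z,T)
a=g(138,151,.067);b=g(221,151,.067);m=(a+b)/2;print(a,b,np.linalg.norm(a-b),m,np.degrees(np.arctan2(-(a-b)[0],(a-b)[1])))
P=np.load("P.npy");print(fx(P,[[-86.5,30,67],[-86.5,-30,67],[-86.5,0,67]]))
print("bed corner",g(299,201,.015),fx(P,[[-125,-75,15]]))
```

```text
[0.466  0.0699 0.067 ] [0.4769 0.013  0.067 ] 0.05789636894315264 [0.4715 0.0415 0.067 ] 10.917949390947966
[[0.4662 0.0764 0.067 ]
 [0.4779 0.0176 0.067 ]
 [0.4721 0.047  0.067 ]]
bed corner [ 0.4477 -0.0357  0.015 ] [[ 0.449  -0.0341  0.015 ]]
```

move_arm --pt "29 -49 10 0 0 0 0.02" --pt "29 -49 10 0 0 0 0.02" --pt "29 -49 10 0 0 0 0.02" --pt "0 0 0 0 0 0 0.02" --pt "0 0 0 0 0 0 0.02"

```text
clock: 2.72
tcp_pos: [0.4743, 0.0372, 0.1843]
tool_rot: [[0.985, 0.173, 0.007], [0.173, -0.985, -0.005], [0.006, 0.007, -1.0]]
contact_force: [0.6, 0.3, -0.1]
finger_gap: 0.0462
```

```bash
python3 look.py w2
```

```text
2.725 [0.4743 0.0372 0.1843] [[ 0.985   0.1727  0.0074]
 [ 0.1727 -0.985  -0.0055]
 [ 0.0063  0.0067 -1.    ]] 0.0461884319285135 [ 0.6351  0.2605 -0.074 ]
```

View pics/w2.png

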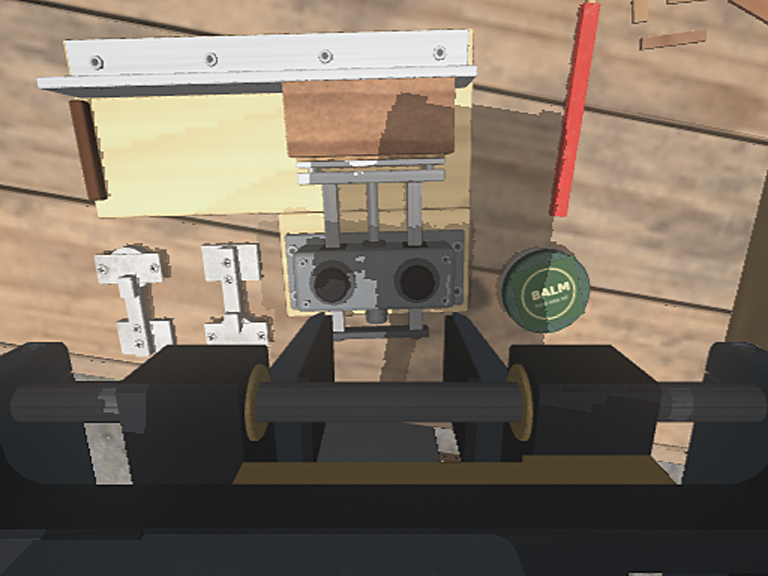

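The view is clear: buttons at (332,284) and (414,281), bed corners at (98,216), (281,214), (285,316) and (468,317). The block's top runs from 290 to 454 in columns.

Run:
```python
from h import *
from scipy.optimize import least_squares
p=env.read_camera("wrist");T=np.load("w2_T.npy")
X=np.array([[-86.5,30,67],[-86.5,-30,67],[-125,75,15],[-125,-75,15],[-40,215,15],[-40,75,15]],float)
C=np.array([[332,284],[414,281],[285,316],[468,317],[98,216],[281,214]],float)
uv=(C+.5)/1.5-.5
r=least_squares(lambda P:(proj(p,fx(P,X),T)-uv).ravel(),[.55,.07,.2])
P=r.x;print(P,np.degrees(P[2]));print(r.fun.reshape(-1,2))
np.save("Pw.npy",P)
m=fx(P,[[-86.5,30,67],[-86.5,-30,67],[-86.5,0,67]]);print(m)
g=lambda x,y,z: onz(p,(x+.5)/1.5-.5,(y+.5)/1.5-.5,z,T)
print("direct",g(332,284,.067),g(414,281,.067))
# block top corners in fixture coords
c,s=np.cos(P[2]),np.sin(P[2])
def inv(w): d=w[:2]-P[:2]; return np.array([c*d[0]+s*d[1],-s*d[0]+c*d[1]])*1000
for q in [(290,156),(453,153),(284,82),(455,80)]: print(q,inv(g(*q,.057)))
print("TCP in fix",inv(np.array([.4743,.0372])), "tool yaw",np.degrees(np.arctan2(.1727,.985)))
# fingertip TCP projected
s_=env.state()["tcp_pos"]; R=env.state()["tool_rot"]
print(proj(p,[s_, s_+R[:,1]*.03,s_-R[:,1]*.03],T)*1.5)
```

```text
[0.5561 0.0605 0.1893] 10.847297108885607
[[-0.8052  1.6326]
 [ 2.8048  2.6819]
 [ 0.8328  0.0735]
 [-0.0176 -2.5864]
 [-0.8895 -0.756 ]
 [-2.1181 -1.3491]]
[[0.4655 0.0737 0.067 ]
 [0.4768 0.0147 0.067 ]
 [0.4712 0.0442 0.067 ]]
direct [0.4674 0.0731 0.067 ] [0.4791 0.0181 0.067 ]
(290, 156) [-0.1336 53.6809]
(453, 153) [  0.145  -53.3404]
(284, 82) [44.4706 54.1366]
(455, 80) [ 44.1117 -53.5566]
TCP in fix [-84.7523  -7.4552] tool yaw 9.944587424512713
[[385.4019 352.5428]
 [456.2043 352.6581]
 [314.5976 352.4276]]
```

Run:
```python
from h import *
p=env.read_camera("wrist")
cv2.imwrite("pics/w2z.png",cv2.resize(p["frame"][145:235,180:320],None,fx=5.5,fy=5.5,interpolation=cv2.INTER_CUBIC))
T=np.load("w2_T.npy");print(T)
```

```text
[[ 0.1732  0.951   0.256   0.5478]
 [-0.9849  0.1656  0.0512  0.0499]
 [ 0.0063 -0.261   0.9653  0.3545]
 [ 0.      0.      0.      1.    ]]
```

View pics/w2z.png

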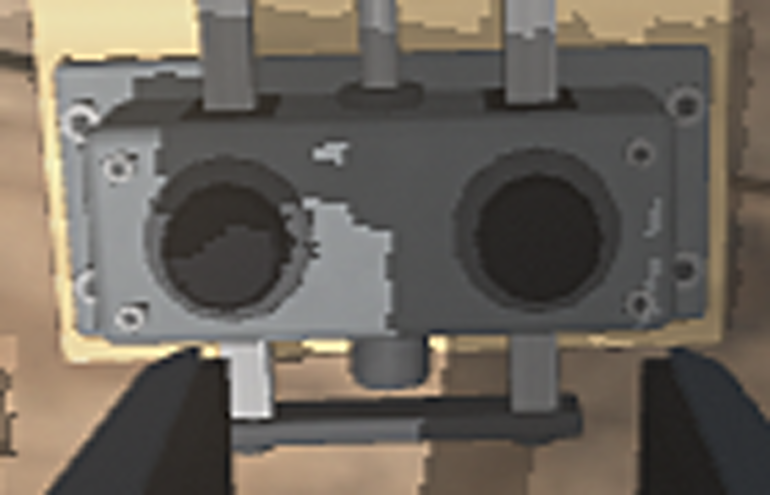

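Run:
```python
from h import *
from scipy.optimize import least_squares
p=env.read_camera("wrist");T=np.load("w2_T.npy")
X=np.array([[-86.5,30,67],[-86.5,-30,67],[-125,75,15],[-125,-75,15],[-40,215,15],[-40,75,15]],float)
C=np.array([[331.8,284],[416.9,282.7],[287.5,315.5],[467,312],[98,216],[281,214]],float)
uv=(C+.5)/1.5-.5
r=least_squares(lambda P:(proj(p,fx(P,X),T)-uv).ravel(),[.55,.07,.2])
P=r.x;print(P,np.degrees(P[2]));print(r.fun.reshape(-1,2))
np.save("Pw.npy",P)
print(fx(P,[[-86.5,30,67],[-86.5,-30,67],[-86.5,0,67]]))
g=lambda q,z: onz(p,(q[0]+.5)/1.5-.5,(q[1]+.5)/1.5-.5,z,T)
print("direct",g(C[0],.067),g(C[1],.067))
```

```text
[0.5568 0.0606 0.1956] 11.207740480363784
[[-0.1563  1.1483]
 [ 1.4125  0.7093]
 [-0.202   0.2244]
 [ 1.3226 -0.1599]
 [-0.551  -0.1873]
 [-1.9063 -1.5465]]
[[0.4661 0.0732 0.067 ]
 [0.4778 0.0144 0.067 ]
 [0.472  0.0438 0.067 ]]
direct [0.4674 0.0732 0.067 ] [0.4783 0.0159 0.067 ]
```

move_arm --pt "-1 -8 40 0.4 -0.4 -1.2 0.02" --pt "0 0 40 0 0 0 0.02" --pt "0 0 0 0 0 0 0.02" --pt "0 0 0 0 0 0 0.02"

```text
clock: 3.42
tcp_pos: [0.4739, 0.0419, 0.1057]
tool_rot: [[0.982, 0.188, 0.004], [0.188, -0.982, 0.001], [0.004, 0.0, -1.0]]
contact_force: [-0.0, 0.0, -0.6]
finger_gap: 0.0466
```

```bash
python3 look.py w3
python3 - <<'E'
from h import *
p=env.read_camera("top");cv2.imwrite("pics/t3.png",cv2.resize(p["frame"][145:265,215:375],None,fx=5,fy=5))
E
```

```text
3.425 [0.4739 0.0419 0.1057] [[ 0.9821  0.1881  0.0042]
 [ 0.1881 -0.9821  0.0005]
 [ 0.0042  0.0003 -1.    ]] 0.04664214602722517 [-0.0205  0.0411 -0.6144]
```

View pics/w3.png

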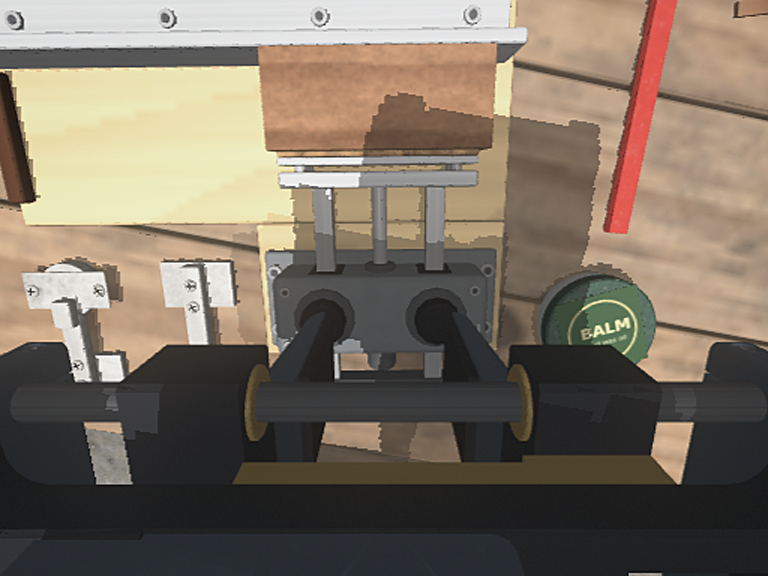

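View pics/t3.png

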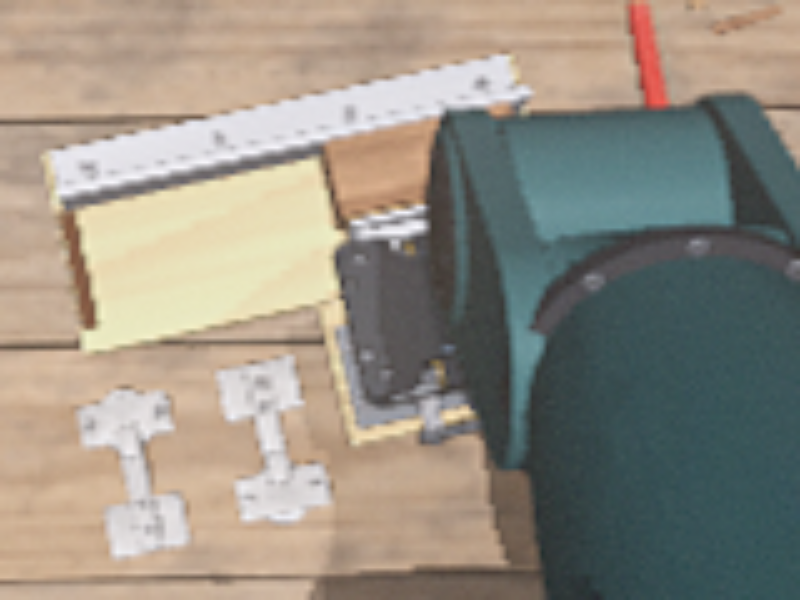

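move_arm --pt "-1 -4 16 0 -0.2 0 0.02" --pt "-1 0 16 0 0 0 0.02" --pt "0 0 0 0 0 0 0.02"

```text
clock: 3.9
tcp_pos: [0.472, 0.046, 0.0732]
tool_rot: [[0.982, 0.188, 0.004], [0.188, -0.982, 0.0], [0.004, 0.001, -1.0]]
contact_force: [-0.8, 0.6, 0.3]
finger_gap: 0.0468
```

```bash
python3 look.py w4
```

```text
3.9 [0.472  0.046  0.0732] [[ 0.9821  0.1884  0.004 ]
 [ 0.1884 -0.9821  0.    ]
 [ 0.004   0.0008 -1.    ]] 0.04676448284461209 [-0.8146  0.5781  0.3278]
```

View pics/w4.png

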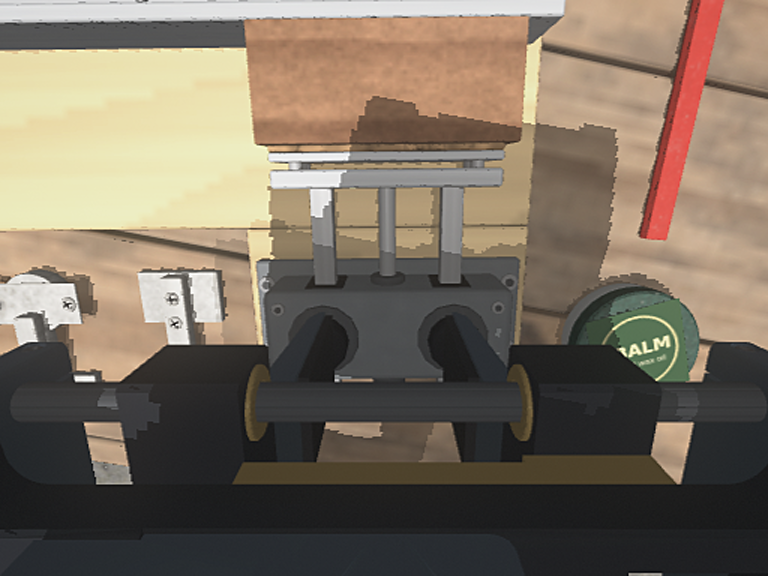

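The fingertips sit over both buttons, symmetric about column 389. Now I'll press.

move_arm --pt "0 0 5 0 0 0 0.02" --pt "0 0 4 0 0 0 0.02" --pt "0 0 3 0 0 0 0.02" --pt "0 0 2 0 0 0 0.02"

```text
clock: 4.45
tcp_pos: [0.4727, 0.046, 0.0598]
tool_rot: [[0.982, 0.188, 0.004], [0.188, -0.982, 0.0], [0.004, 0.001, -1.0]]
contact_force: [-9.7, -1.4, 27.8]
finger_gap: 0.0468
```

move_arm --pt "0 0 0.5 0 0 0 0.02" --pt "0 0 0.5 0 0 0 0.02"

```text
clock: 4.7
tcp_pos: [0.4727, 0.046, 0.06]
tool_rot: [[0.982, 0.188, 0.003], [0.188, -0.982, -0.0], [0.003, 0.001, -1.0]]
contact_force: [-7.4, -0.3, 19.3]
finger_gap: 0.0465
```

move_arm --pt "0 0 0.5 0 0 0 0.02" --pt "0 0 0.5 0 0 0 0.02" --pt "0 0 0.5 0 0 0 0.02" --pt "0 0 0.5 0 0 0 0.02" --pt "0 0 0.5 0 0 0 0.02"

```text
clock: 5.32
tcp_pos: [0.4727, 0.046, 0.06]
tool_rot: [[0.982, 0.188, 0.001], [0.188, -0.982, -0.0], [0.001, 0.0, -1.0]]
contact_force: [-5.6, 0.2, 17.0]
finger_gap: 0.0464
```

move_arm --pt "0 0 0.5 0 0 0 0.02" --pt "0 0 0.5 0 0 0 0.02" --pt "0 0 0.5 0 0 0 0.02" --pt "0 0 0.5 0 0 0 0.02" --pt "0 0 0.5 0 0 0 0.02"

```text
clock: 5.95
tcp_pos: [0.4727, 0.046, 0.06]
tool_rot: [[0.982, 0.188, -0.001], [0.188, -0.982, -0.0], [-0.001, -0.0, -1.0]]
contact_force: [-6.6, 0.1, 17.0]
finger_gap: 0.0464
```

```bash
python3 look.py w5
```

```text
5.95 [0.4727 0.046  0.06  ] [[ 0.9821  0.1884 -0.0009]
 [ 0.1884 -0.9821 -0.0001]
 [-0.0009 -0.0001 -1.    ]] 0.04639364872847232 [-6.64    0.0714 17.0469]
```

View pics/w5.png

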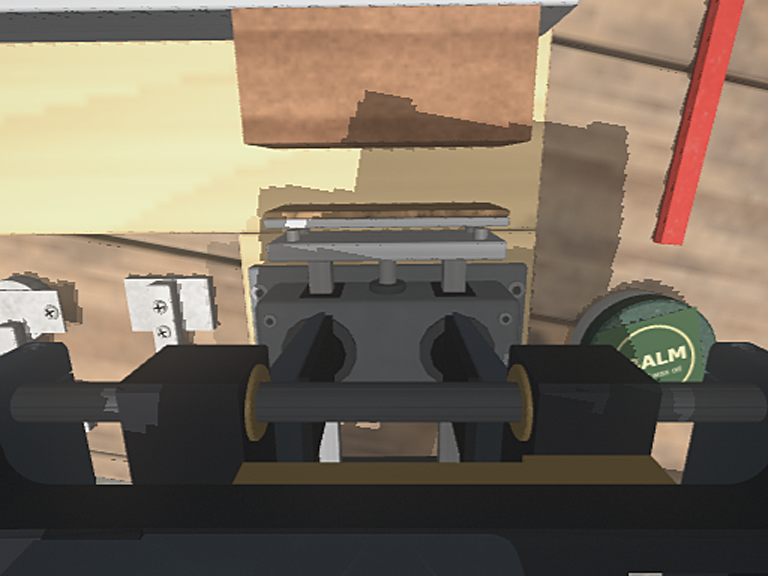

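The jaw face is at row ~213 and still moving back, so I'll keep holding.

move_arm --pt "0 0 0.5 0 0 0 0.02" --pt "0 0 0.5 0 0 0 0.02" --pt "0 0 0.5 0 0 0 0.02" --pt "0 0 0.5 0 0 0 0.02" --pt "0 0 0.5 0 0 0 0.02"

```text
clock: 6.62
tcp_pos: [0.4727, 0.046, 0.06]
tool_rot: [[0.982, 0.188, -0.003], [0.188, -0.982, -0.0], [-0.003, -0.0, -1.0]]
contact_force: [-5.9, -0.3, 17.8]
finger_gap: 0.0462
```

move_arm --pt "0 0 0.5 0 0 0 0.02" --pt "0 0 0.5 0 0 0 0.02" --pt "0 0 0.5 0 0 0 0.02" --pt "0 0 0.5 0 0 0 0.02" --pt "0 0 0.5 0 0 0 0.02"

```text
clock: 7.25
tcp_pos: [0.4727, 0.046, 0.06]
tool_rot: [[0.982, 0.188, -0.005], [0.188, -0.982, -0.0], [-0.005, -0.001, -1.0]]
contact_force: [-6.3, -0.3, 18.0]
finger_gap: 0.0463
```

```bash
python3 look.py w6a
```

```text
7.25 [0.4727 0.046  0.06  ] [[ 0.9821  0.1884 -0.0047]
 [ 0.1884 -0.9821 -0.0002]
 [-0.0047 -0.0007 -1.    ]] 0.04628833820607273 [-6.2677 -0.2698 17.9879]
```

move_arm --pt "0 0 0.5 0 0 0 0.02" --pt "0 0 0.5 0 0 0 0.02" --pt "0 0 0.5 0 0 0 0.02" --pt "0 0 0.5 0 0 0 0.02" --pt "0 0 0.5 0 0 0 0.02"

```text
clock: 7.92
tcp_pos: [0.4727, 0.046, 0.06]
tool_rot: [[0.982, 0.188, -0.007], [0.188, -0.982, -0.0], [-0.007, -0.001, -1.0]]
contact_force: [-6.2, -0.7, 17.6]
finger_gap: 0.0463
```

```bash
python3 look.py w6; python3 -c "
import cv2,numpy as np
a=cv2.imread('pics/w6a.png');b=cv2.imread('pics/w6.png');d=np.abs(a.astype(int)-b).max(2)[180:340,230:540];print((d>40).sum())"
```

```text
7.925 [0.4727 0.046  0.06  ] [[ 0.9821  0.1884 -0.0066]
 [ 0.1884 -0.9821 -0.0003]
 [-0.0066 -0.001  -1.    ]] 0.04630527359746356 [-6.1757 -0.7342 17.6033]
225
```

View pics/w6.png

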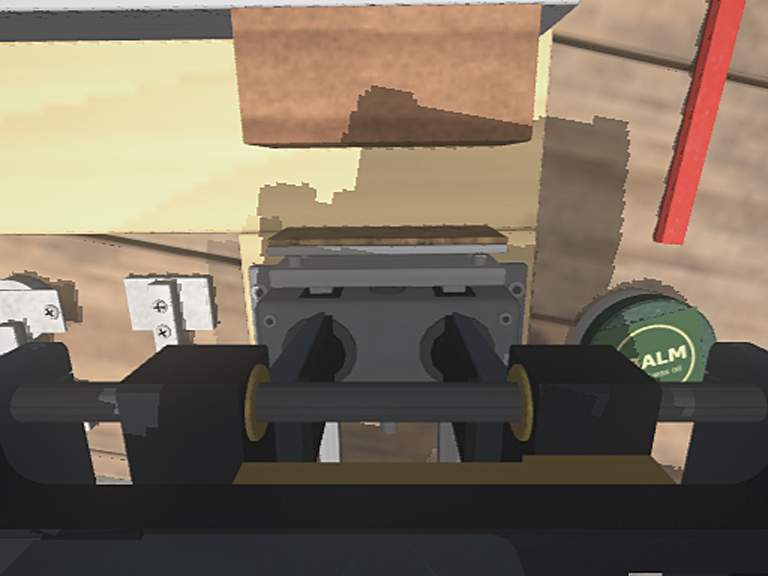

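The jaw face has stopped at row ~242, right over the bed step, which is x −40. I'll check that with numbers, then release.

Run:
```python
from h import *
p=env.read_camera("wrist");T=np.load("w6_T.npy");P=(np.load("P.npy")+np.load("Pw.npy"))/2;np.save("Pm.npy",P);print(P)
c,s=np.cos(P[2]),np.sin(P[2])
for q,z in [((388,228),.054),((388,244),.054),((243,145),.057),((531,145),.057),((232,10),.057),((541,8),.057)]:
    w=onz(p,(q[0]+.5)/1.5-.5,(q[1]+.5)/1.5-.5,z,T);d=w[:2]-P[:2];print(q,w,np.array([c*d[0]+s*d[1],-s*d[0]+c*d[1]])*1000)
```

```text
[0.5568 0.0623 0.1966]
(388, 228) [0.524  0.0546 0.054 ] [-33.7439  -1.0966]
(388, 244) [0.5175 0.0534 0.054 ] [-40.2882  -1.0527]
(243, 145) [0.5448 0.1145 0.057 ] [-1.5737 53.5087]
(531, 145) [0.5654 0.0076 0.057 ] [ -2.2884 -55.3383]
(232, 10) [0.589  0.1227 0.057 ] [43.3187 52.9476]
(541, 8) [0.6099 0.0168 0.057 ] [ 43.1847 -55.0327]
```

move_arm --pt "0 0 0.5 0 0 0 0.02" --pt "0 0 0.5 0 0 0 0.02" --pt "0 0 0.5 0 0 0 0.02" --pt "0 0 0.5 0 0 0 0.02"

```text
clock: 8.52
tcp_pos: [0.4727, 0.046, 0.06]
tool_rot: [[0.982, 0.188, -0.008], [0.188, -0.982, -0.0], [-0.008, -0.001, -1.0]]
contact_force: [-6.4, 0.5, 16.5]
finger_gap: 0.0469
```

```bash
python3 look.py w7; python3 -c "
import cv2,numpy as np
a=cv2.imread('pics/w6.png');b=cv2.imread('pics/w7.png');d=np.abs(a.astype(int)-b).max(2)[180:340,230:540];print((d>40).sum())"
```

```text
8.525 [0.4727 0.046  0.06  ] [[ 0.9821  0.1883 -0.0081]
 [ 0.1883 -0.9821 -0.0003]
 [-0.008  -0.0012 -1.    ]] 0.04685566687155013 [-6.3991  0.4503 16.4996]
133
```

move_arm --pt "0 0 -8 0 0.4 0 0.02" --pt "0 0 -15 0 0 0 0.02" --pt "0 0 -40 0 0 0 0.02" --pt "0 0 -30 0 0 0 0.02" --pt "0 0 0 0 0 0 0.02"

```text
clock: 9.2
tcp_pos: [0.4734, 0.0459, 0.1579]
tool_rot: [[0.982, 0.188, 0.0], [0.188, -0.982, 0.001], [0.0, -0.001, -1.0]]
contact_force: [-1.0, -0.1, 0.1]
finger_gap: 0.0467
```

```bash
python3 look.py w8
python3 - <<'E'
from h import *
P=np.load("Pm.npy")
p=env.read_camera("top")
for uv in [(252,143),(300,120),(345,135),(179,168)]: print(uv,onz(p,*uv,0))
print("pre",fx(P,[[21,-95,28]]),"contact",fx(P,[[21,-69,28]]),"end",fx(P,[[21,56,28]]))
E
```

```text
9.2 [0.4734 0.0459 0.1579] [[ 0.9821  0.1882  0.    ]
 [ 0.1882 -0.9821  0.001 ]
 [ 0.0002 -0.001  -1.    ]] 0.04673680767340212 [-1.0064 -0.0674  0.0901]
(252, 143) [0.7003 0.2034 0.    ]
(300, 120) [0.7733 0.0523 0.    ]
(345, 135) [ 0.7214 -0.0849  0.    ]
(179, 168) [0.6243 0.4264 0.    ]
pre [[ 0.596  -0.0268  0.028 ]] contact [[ 0.5909 -0.0013  0.028 ]] end [[0.5665 0.1213 0.028 ]]
```

View pics/w8.png

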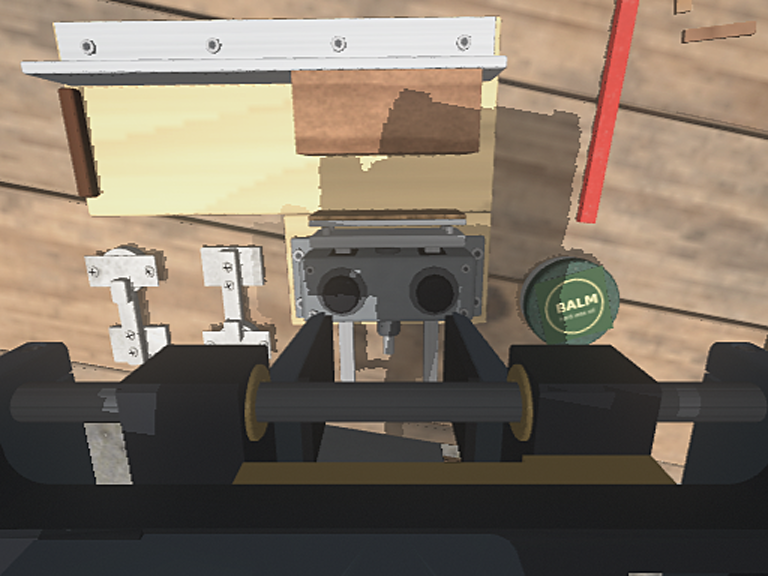

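The jaw stays fully back with both buttons up. Before moving I'll check clearance to the bottles behind the fixture.

Run:
```python
from h import *
p=env.read_camera("scene")
for uv in [(291,149),(226,178),(250,155),(318,132)]: print(uv,onz(p,*uv,0))
cv2.imwrite("pics/s8.png",cv2.resize(p["frame"][60:260,180:400],None,fx=3,fy=3,interpolation=cv2.INTER_CUBIC))
```

```text
(291, 149) [ 0.7399 -0.0947  0.    ]
(226, 178) [0.7036 0.2061 0.    ]
(250, 155) [0.782  0.0649 0.    ]
(318, 132) [ 0.7851 -0.2519  0.    ]
```

View pics/s8.png

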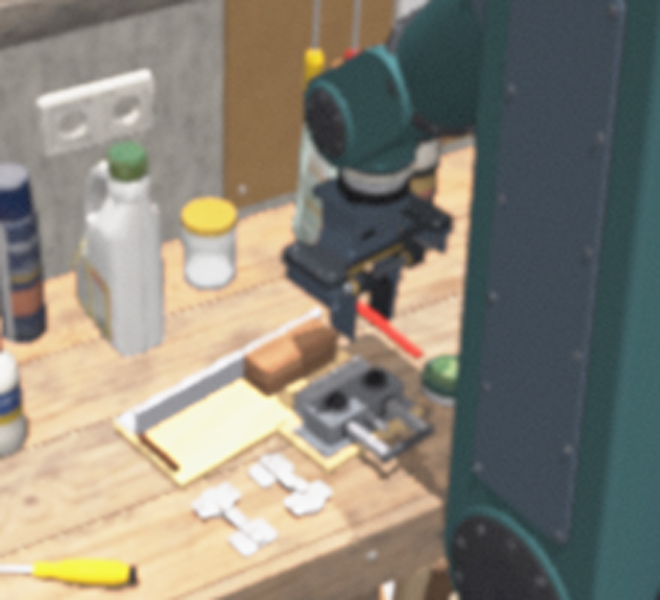

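move_arm --pt "36 32 0 0 0 0 -1" --pt "36 32 0 0 0 0 -1" --pt "35 31 0 0 0 0 -1" --pt "0 0 20 0 0 0 -1" --pt "0 0 20 0 0 0 -1" --force 10

```text
clock: 9.98
tcp_pos: [0.5946, -0.0292, 0.1072]
tool_rot: [[0.982, 0.189, -0.012], [0.189, -0.982, 0.001], [-0.011, -0.004, -1.0]]
contact_force: [0.7, 0.2, -0.4]
finger_gap: 0.0009
```

```bash
python3 look.py w9
python3 - <<'E'
from h import *
P=np.load("Pm.npy");c,s=np.cos(P[2]),np.sin(P[2]);S=env.state();d=S["tcp_pos"][:2]-P[:2];print("tcp fix",np.array([c*d[0]+s*d[1],-s*d[0]+c*d[1]])*1000)
E
```

```text
9.975 [ 0.5946 -0.0292  0.1072] [[ 0.9819  0.1889 -0.0119]
 [ 0.189  -0.982   0.0013]
 [-0.0115 -0.0035 -0.9999]] 0.0009115893636516114 [ 0.6722  0.1921 -0.3576]
tcp fix [ 17.8633 -96.6967]
```

View pics/w9.png

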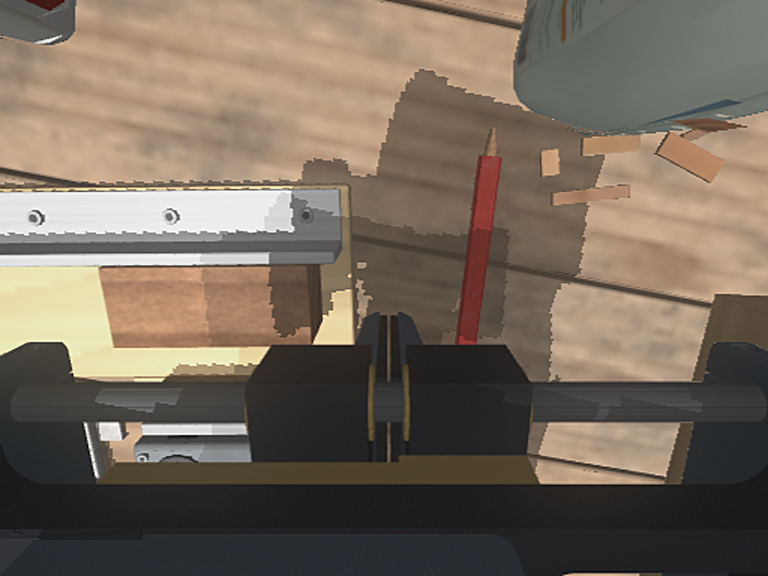

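move_arm --pt "2 0 30 0.2 0.7 -0.4 -1" --pt "1 0 30 0 0 0 -1" --pt "0 0 15 0 0 0 -1" --pt "0 0 0 0 0 0 -1"

```text
clock: 10.52
tcp_pos: [0.5913, -0.026, 0.0253]
tool_rot: [[0.98, 0.198, -0.008], [0.198, -0.98, 0.008], [-0.007, -0.009, -1.0]]
contact_force: [0.1, -0.4, 0.2]
finger_gap: 0.0006
```

```bash
python3 look.py w10
cat > tf.py <<'E'
from h import *
P=np.load("Pm.npy");c,s=np.cos(P[2]),np.sin(P[2]);S=env.state();d=S["tcp_pos"][:2]-P[:2];print("tcp fix",np.array([c*d[0]+s*d[1],-s*d[0]+c*d[1]])*1000, S["tcp_pos"][2])
E
python3 tf.py
```

```text
10.525 [ 0.5913 -0.026   0.0253] [[ 0.9801  0.1981 -0.0084]
 [ 0.1982 -0.9801  0.0079]
 [-0.0067 -0.0095 -0.9999]] 0.0005675531489847735 [ 0.0935 -0.4039  0.196 ]
tcp fix [ 16.9626 -93.4807] 0.025963646532946215
```

View pics/w10.png

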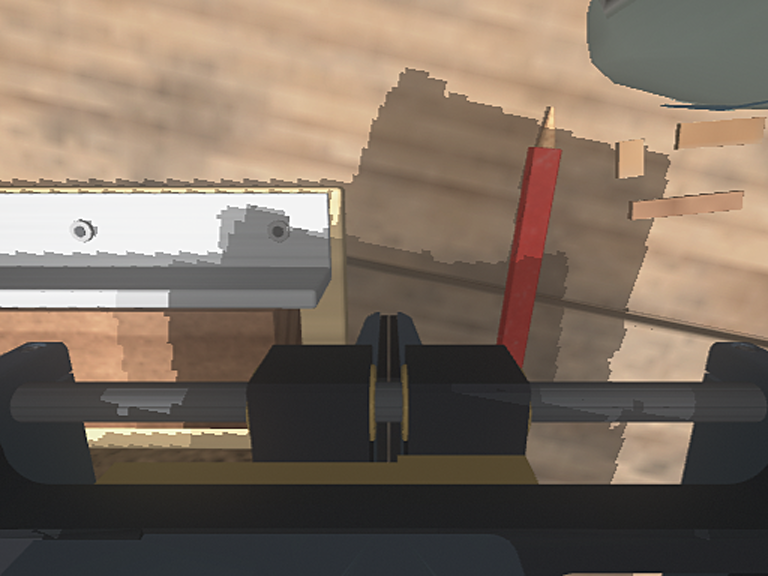

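move_arm --pt "4 -8 -3 -0.5 0.4 0 -1" --pt "0 -6 0 0 0 0 -1" --pt "0 -4 0 0 0 0 -1" --pt "0 -4 0 0 0 0 -1" --pt "0 -4 0 0 0 0 -1"

```text
clock: 11.2
tcp_pos: [0.5922, 0.0022, 0.0323]
tool_rot: [[0.98, 0.198, 0.006], [0.198, -0.98, -0.0], [0.006, 0.001, -1.0]]
contact_force: [0.8, -0.5, 0.3]
finger_gap: 0.0006
```

```bash
python3 tf.py
```

```text
tcp fix [ 22.9063 -65.8322] 0.032296329410114163
```

move_arm --pt "0 -4 1 0 -0.3 0 -1" --pt "0 -5 1 0 0 0 -1" --pt "0 -6 0 0 0 0 -1" --pt "0 -6 0 0 0 0 -1" --pt "0 -6 0 0 0 0 -1"

```text
clock: 11.82
tcp_pos: [0.5869, 0.03, 0.0303]
tool_rot: [[0.98, 0.198, 0.001], [0.198, -0.98, -0.002], [0.001, 0.002, -1.0]]
contact_force: [-0.3, -2.6, 2.4]
finger_gap: 0.0003
```

```bash
python3 tf.py; python3 look.py w11
```

```text
tcp fix [ 23.1371 -37.5622] 0.030313866733692078
11.825 [0.5869 0.03   0.0303] [[ 0.9802  0.1981  0.0012]
 [ 0.1981 -0.9802 -0.0016]
 [ 0.0009  0.0018 -1.    ]] 0.00025041355713639605 [-0.2622 -2.5824  2.3578]
```

View pics/w11.png

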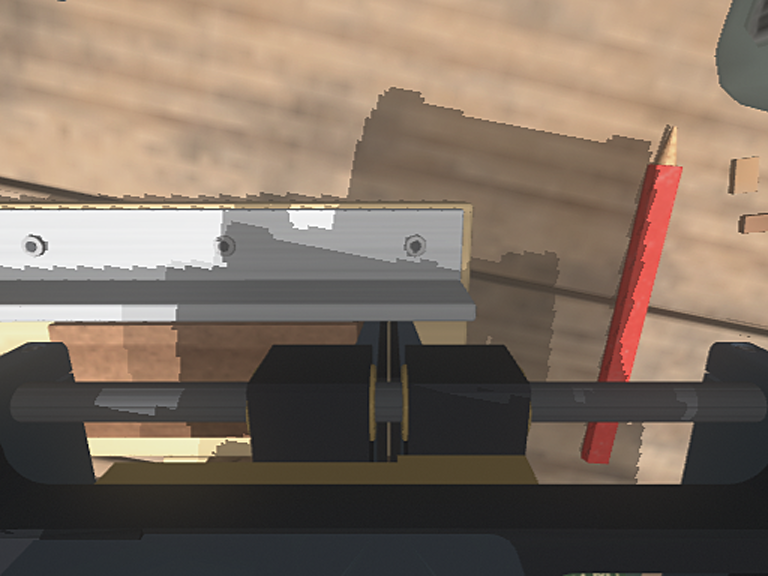

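move_arm --pt "-0.5 -7 0 0 0 0 -1" --pt "0 -7 0 0 0 0 -1" --pt "0 -7 0 0 0 0 -1" --pt "0 -7 0 0 0 0 -1" --pt "0 -7 0 0 0 0 -1"

```text
clock: 12.5
tcp_pos: [0.5787, 0.0671, 0.0302]
tool_rot: [[0.98, 0.198, 0.001], [0.198, -0.98, -0.001], [0.001, 0.002, -1.0]]
contact_force: [0.7, -1.0, 1.8]
finger_gap: 0.0005
```

```bash
python3 tf.py
```

```text
tcp fix [22.3847  0.4067] 0.030185178024289928
```

move_arm --pt "0 -7 0 0 0 0 -1" --pt "0 -7 0 0 0 0 -1" --pt "0 -7 0 0 0 0 -1" --pt "0 -6 0 0 0 0 -1"

```text
clock: 13.0
tcp_pos: [0.5729, 0.0955, 0.0302]
tool_rot: [[0.98, 0.198, 0.001], [0.198, -0.98, -0.001], [0.001, 0.002, -1.0]]
contact_force: [-0.0, -2.4, 2.6]
finger_gap: 0.0003
```

```bash
python3 tf.py; python3 look.py w12;  python3 - <<'E'
from h import *
p=env.read_camera("top");cv2.imwrite("pics/t12.png",cv2.resize(p["frame"][145:265,215:375],None,fx=5,fy=5))
E
```

```text
tcp fix [22.2762 29.4207] 0.030168368890750488
13.0 [0.5729 0.0955 0.0302] [[ 0.9801  0.1983  0.0011]
 [ 0.1983 -0.9801 -0.0014]
 [ 0.0008  0.0015 -1.    ]] 0.00034940919313206374 [-0.0071 -2.3905  2.5729]
```

View pics/w12.png

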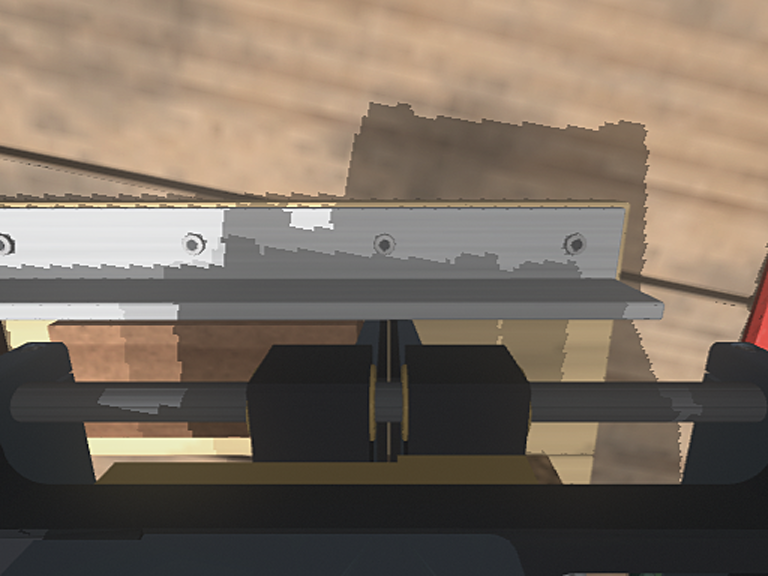

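View pics/t12.png

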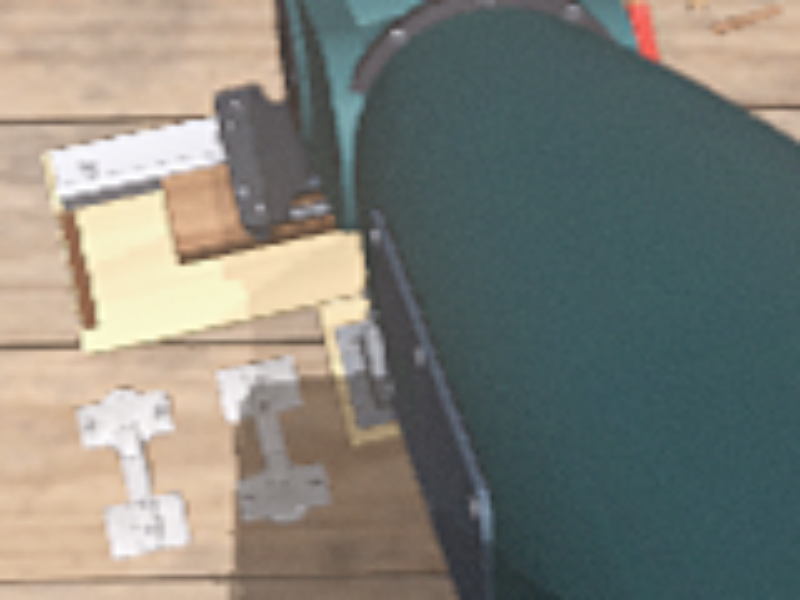

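Run:
```python
from h import *
P=np.load("P.npy");c,s=np.cos(P[2]),np.sin(P[2]);p=env.read_camera("top")
for q,z in [((163,177),.057),((178,245),.057),((181,262),.015)]:
    w=onz(p,215+(q[0]+.5)/5-.5,145+(q[1]+.5)/5-.5,z);d=w[:2]-P[:2];print(q,np.array([c*d[0]+s*d[1],-s*d[0]+c*d[1]])*1000)
```

```text
(163, 177) [ 42.6839 149.5368]
(178, 245) [  2.0606 149.5341]
(181, 262) [  0.196  148.4946]
```

The block's left end is at y≈149, so its middle is at about 94, and it lies square to the fence. It needs about 28 mm more.

move_arm --pt "0 -7 0 0 0 0 -1" --pt "0 -7 0 0 0 0 -1" --pt "0 -6 0 0 0 0 -1" --pt "0 -5 0 0 0 0 -1" --pt "0 -3 0 0 0 0 -1"

```text
clock: 13.78
tcp_pos: [0.567, 0.1243, 0.03]
tool_rot: [[0.98, 0.198, 0.001], [0.198, -0.98, -0.001], [0.001, 0.002, -1.0]]
contact_force: [0.2, -1.8, 1.2]
finger_gap: 0.0006
```

```bash
python3 tf.py
python3 - <<'E'
from h import *
p=env.read_camera("top");cv2.imwrite("pics/t13.png",cv2.resize(p["frame"][145:265,215:375],None,fx=5,fy=5))
E
```

```text
tcp fix [22.0873 58.8565] 0.03001581988513183
```

View pics/t13.png

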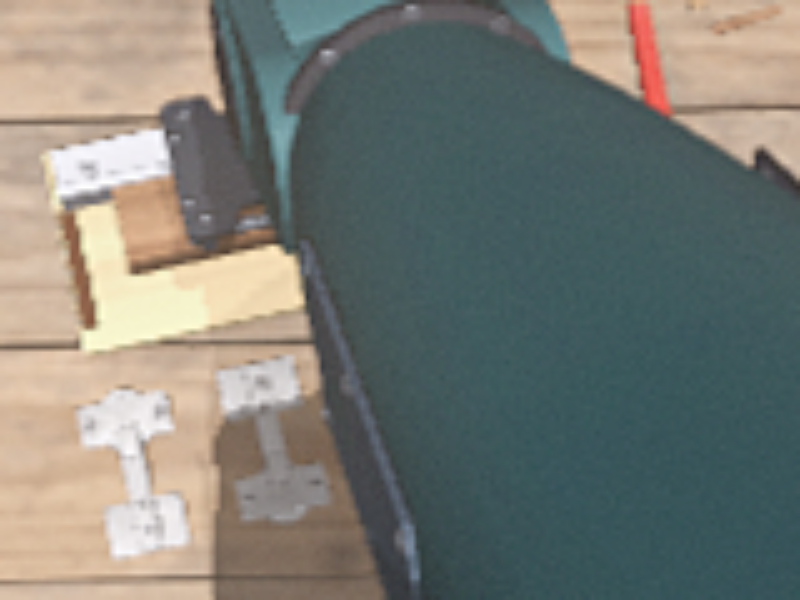

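The block's middle should now be at about 123. I'll back off to the right, lift, and retreat.

move_arm --pt "0 12 0 0 0 0 -1" --pt "0 20 0 0 0 0 -1" --pt "0 0 -40 0 0 0 -1" --pt "0 0 -60 0 0 0 -1" --pt "0 0 -60 0 0 0 -1"

```text
clock: 14.45
tcp_pos: [0.5714, 0.0868, 0.1894]
tool_rot: [[0.981, 0.196, -0.009], [0.196, -0.981, -0.002], [-0.009, 0.001, -1.0]]
contact_force: [-0.1, -0.4, 0.7]
finger_gap: 0.0003
```

move_arm --pt "-20 50 0 0 0 0 -1" --pt "-20 55 0 0 0 0 -1" --pt "-20 55 0 0 0 0 -1" --pt "-20 55 0 0 0 0 -1" --pt "-20 55 0 0 0 0 -1"

```text
clock: 15.08
tcp_pos: [0.5274, -0.2097, 0.197]
tool_rot: [[0.98, 0.197, 0.003], [0.197, -0.98, -0.003], [0.002, 0.003, -1.0]]
contact_force: [0.9, 0.9, 0.3]
finger_gap: 0.0004
```

move_arm --pt "-10 55 0 0 0 0 -1" --pt "-10 55 0 0 0 0 -1" --pt "0 0 0 0 0 0 -1" --pt "0 0 0 0 0 0 -1"

```text
clock: 15.58
tcp_pos: [0.5246, -0.3333, 0.1973]
tool_rot: [[0.982, 0.189, 0.003], [0.189, -0.982, -0.003], [0.002, 0.004, -1.0]]
contact_force: [-0.6, 0.7, -1.4]
finger_gap: 0.0004
```

Run:
```python
from h import *
p=env.read_camera("top");cv2.imwrite("pics/t14.png",cv2.resize(p["frame"][145:265,215:375],None,fx=5,fy=5,interpolation=cv2.INTER_CUBIC))
p=env.read_camera("scene");cv2.imwrite("pics/s14.png",cv2.resize(p["frame"][60:260,150:370],None,fx=3,fy=3,interpolation=cv2.INTER_CUBIC))
print(env.state()["contact_force"],env.state()["joint_vel"])
```

```text
[ 0.7592 -1.047  -0.2052] [ 0.0168 -0.0037  0.0037  0.0005 -0.0005  0.0051]
```

View pics/t14.png

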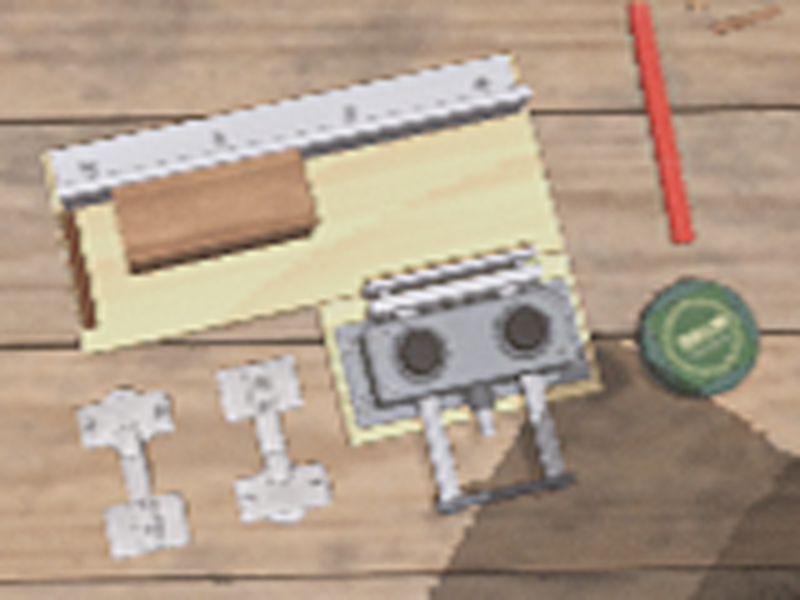

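View pics/s14.png

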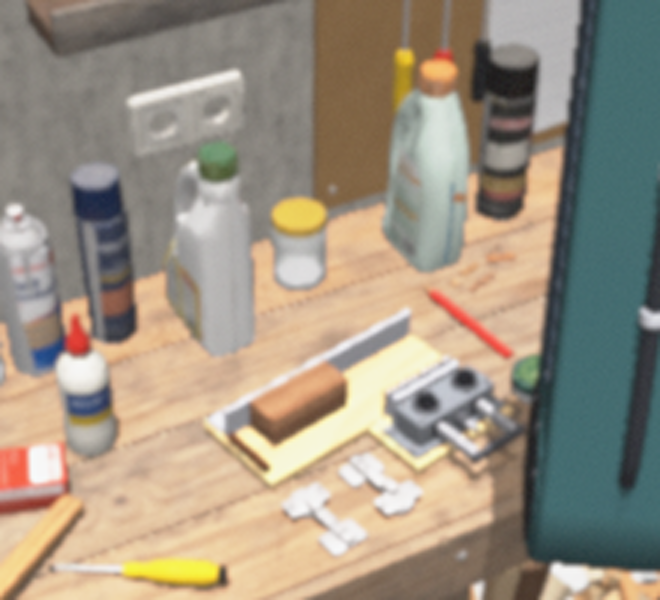

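Run:
```python
from h import *
P=np.load("P.npy");c,s=np.cos(P[2]),np.sin(P[2]);p=env.read_camera("top")
for q,z in [((115,187),.057),((130,257),.057),((302,150),.057),((316,220),.057),((133,272),.015)]:
    w=onz(p,215+(q[0]+.5)/5-.5,145+(q[1]+.5)/5-.5,z);d=w[:2]-P[:2];print(q,np.array([c*d[0]+s*d[1],-s*d[0]+c*d[1]])*1000)
env.sign_off()
```

```text
(115, 187) [ 42.7743 177.5548]
(130, 257) [  1.0647 177.5724]
(302, 150) [41.291  68.3062]
(316, 220) [-0.4574 69.7565]
(133, 272) [  0.3475 177.3649]
the job is handed in; nothing more can be done
```

The job is done and handed in at about 15.7 s, well inside the 56 s limit.

- **Release:** I pressed both buttons down together with the fingertips and held them about 4 s. The vertical force settled at about 17 N, after one reading of 28 N just as they bottomed out. The jaw face measured x ≈ −40 mm, its fully back position. It stayed there when I let the buttons up.
- **Push:** With the fingers shut, I pushed the block along the fence from its right end. The contact force read at most 2.6 N along the push, and I did not pinch or lift the block.
- **Final check (top and scene cameras):** The block lies flat and square against the fence, from y ≈ 69 to 177.5 mm. Its middle is at about 123 mm, past the 105 mm needed to clear the jaw and about 25 mm short of the lip. The hinges, tin, pencil and other bystanders look unmoved, and the arm is well to the right of the fixture, touching nothing.

**Disagreements:** The top and wrist cameras put the fixture about 3 mm apart along y, so I used a value in between. The block's far edge measured 2 to 4 mm short of the fence face in both cameras, before and after the push, so I put that down to measurement error. No check failed.

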